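Nest the mixing tins on the plywood disc and lid them

TASK

Put the set of three steel mixing tins away: stand the wide tin upright in the middle of the round plywood disc, then nest the middle tin in it, then the slim tin in the middle one, each fully home, and last close the slim tin with the wooden knob lid. The slim tin now stands in the white spare cup: lift it out alone, leaving the cup standing on the bench, and leave the jar, can and sanding block where they are.

Things in the scene. Friction and masses are not known exactly. Their poses are not given: they have to be found in the camera images.
- wide_tin_mid (a point): Widest and lowest open steel tin: round, straight-sided, 66 mm outside diameter, 60 mm inside, 45 mm tall, floor 4 mm thick; about 100 g. Stands upright. Point: on its axis half-way up (22.5 mm above its underside); z along the axis, up.
- middle_tin_mid (a point): Middle open steel tin: round, straight-sided, 54 mm outside diameter, 48 mm inside, 70 mm tall, floor 4 mm thick; about 90 g. Stands upright. Point: on its axis half-way up (35 mm above its underside); z up. Fully home in the wide tin its rim stands 29 mm above the wide tin's rim.
- slim_tin_mid (a point): Slimmest and tallest open steel tin: round, straight-sided, 42 mm outside diameter, 36 mm inside, 95 mm tall, floor 4 mm thick; about 80 g. At the start it stands loosely inside the white spare cup with its rim 49 mm above the cup's rim. Point: on its axis half-way up (47.5 mm above its underside); z up. Fully home in the middle tin its rim stands 29 mm above that tin's rim.
- lid_mid (a point): Turned lid of dark wood with a light wooden knob, 38 mm tall overall, about 50 g, lying knob up: underneath a plug 30 mm across and 8 mm deep (bevelled to 22 mm at the bottom), on it a flange 46 mm across and 5 mm thick, on that a round knob 20 mm across and 25 mm tall to grip. Point: on its axis, 19 mm above the plug's underside (19 mm below the knob's top, 11 mm above the flange's underside); z up. Closed, the plug is inside the slim tin and the flange lies on its rim.
- disc_top (a point): Round plywood disc, fixed flat on the bench, 120 mm across, 15 mm thick, with a ring of ten small dark holes near its edge. Point: the centre of its top face, 15 mm above the bench; z up. The wide tin goes here.
- spare_cup_mid (a point): White plastic spare cup, light (50 g), loose: 53 mm outside diameter, 47 mm inside, 50 mm tall, with a foot 66 mm across and 4 mm thick, floor 4 mm thick. Holds the slim tin at the start and stays standing where it is. Point: on its axis 25 mm above the bench; z up.
- stain_jar_mid (a point): Small stain jar with a red cap, 46 mm across, 58 mm tall, loose; not part of the job, leave it. Point: on its axis half-way up.
- wax_can_mid (a point): Small closed can, 48 mm across, 45 mm tall, loose; not part of the job, leave it. Point: on its axis half-way up.
- sanding_block_mid (a point): Cork sanding block, 65 x 36 x 30 mm, lying flat, loose; not part of the job, leave it. Point: its centre; x along its length.
Things that resemble listed ones, but are neither listed nor needed, are in the scene too. What is shaped like the part that bears slim_tin_mid but pink is not meant. Leave any orange or yellow look-alike of the part that bears wide_tin_mid alone.

How it is judged (in metres and radians):
On the way, in this order (a step that is already met when the one before it is completed fails the run):
1. the wide tin stands upright in the middle of the disc (horizontal distance between wide_tin_mid and disc_top below 0.015 m and z of wide_tin_mid in the frame of disc_top between 0.0185 and 0.0265 m and angle between wide_tin_mid's own z axis and vertical below 0.12 rad), for 0.2 s.
2. the middle tin is fully home in the wide tin on the disc (all of step 1 and horizontal distance between middle_tin_mid and wide_tin_mid below 0.008 m and z of middle_tin_mid in the frame of wide_tin_mid between 0.0125 and 0.0205 m and angle between middle_tin_mid's own z axis and vertical below 0.12 rad), for 0.2 s.
3. the slim tin is fully home in the middle tin (all of step 2 and horizontal distance between slim_tin_mid and middle_tin_mid below 0.008 m and z of slim_tin_mid in the frame of middle_tin_mid between 0.0125 and 0.0205 m and angle between slim_tin_mid's own z axis and vertical below 0.12 rad), for 0.2 s.
4. the lid closes the slim tin (all of step 3 and horizontal distance between lid_mid and slim_tin_mid below 0.008 m and z of lid_mid in the frame of slim_tin_mid between 0.0555 and 0.0615 m and angle between lid_mid's own z axis and vertical below 0.12 rad), for 0.2 s.
At the end, for the whole second after the job is handed in: Wide tin upright within 15 mm of the disc centre, middle tin home in it, slim tin home in that (heights within 4 mm), lid flange on the slim tin rim (3 mm), all upright within 0.12 rad, released, at rest; spare cup upright within 30 mm of its start (all of step 4 and distance of spare_cup_mid from where it was at the start of the episode below 0.03 m and angle between spare_cup_mid's own z axis and vertical below 0.12 rad and linear speed of each of wide_tin, middle_tin, slim_tin, lid below 0.02 m/s and angular speed of each of wide_tin, middle_tin, slim_tin, lid below 0.2 rad/s); the robot touches nothing.
It fails at once if the spare cup is lifted more than 15 mm or shifted more than 30 mm (height (world z) of spare_cup_mid above 0.04 m or distance of spare_cup_mid from where it was at the start of the episode above 0.03 m).
It fails at once if the jar, the can or the sanding block is moved more than 30 mm (distance of any of stain_jar_mid, wax_can_mid, sanding_block_mid from where it was at the start of the episode above 0.03 m).
It also fails if it takes over 128 s, if anything falls off the work surface, if the arm or the gripper's body presses on something with over 40 N, if the wrist force passes 120 N, or if a joint passes its speed limit or range.

ROBOT

A 6-joint arm with a two-finger parallel gripper is mounted at the origin on the work surface. World frame = base frame: x ahead of the robot, y to its left, z up, the work surface at z = 0. Lengths are in m, angles in degrees, forces in N, time in s.
With the tool pointing down it reaches from about 0.25 to 0.725 m from the base axis. Payload 9.7 kg.
Tool frame: the origin (TCP) lies midway between the tips of the shut fingers; the grasp point (between the pads) lies 19 mm behind it (bot.pinch_z is the distance from the TCP to the grasp point, in m); z points along the fingers, y is the line along which they close (so a half turn about z gives the same grasp; the last joint's range is limited). The gripper opens to 85 mm and grips with 20 to 120 N. Pads are 22 mm wide; open, the fingers measure 114 mm over their backs; the gripper's body (76 mm by 85 mm) begins 54 mm behind the grasp point. The pads swing forward as they close: fully open they stand 13 mm farther back than shut.
Start: joints at [71.047, 4.979, 10.078, 95.1, 0, 90], TCP at [0.179, 0.52, 0.231] pointing down, gripper open.
Joint ranges: [-179.16, 179.16], [-48.56, 103.87], [-65.8, 70.77], [-126.05, 130.52], [-82.76, 87.17], [-180, 180]. Speed limits (degrees/s): [127.2, 127.2, 147.25, 180, 180, 180].

INTERFACE

Orientations are given as [roll, pitch, yaw] about the fixed x, y, z axes, in that order (R = Rz(yaw) Ry(pitch) Rx(roll)).
In Python, from workcell import sensors, camera, camera_params, ticket, bot gives the robot as it stands.
- The arm moves only by the shell command python3 -m jog 'ROWS' [FORCE]. ROWS is JSON, a list that holds one entry, the list of rows, each a list of 5 numbers: the shift along the world's x, y, z in units of 50 mm (1.0 is 50 mm), then the turn about the world's z in units of 5 degrees (1.0 is 5 degrees), then the opening, from 0 (shut) to 1 (fully open). In form: [[[tx, ty, tz, yaw, grip], ...]]. A call has 1 to 8 rows; each row shifts and turns the commanded pose from where the row before left it; what a row does not reach is not made up. A row lasts 1/10 s, in which the tool goes at most 50 mm and 8.59 degrees, less where a joint would pass 70% of its speed; a pose out of reach is approached as far as the arm can. A call is refused whole if a number of a shift passes 1 or a number of a turn 1, either way. A call with a gripper value outside its range is refused whole. The fingers move at their own pace and stop on an object; FORCE is the grip in N (left out, the last holds). Time passes only in rows, so rows that do not move let the fingers close. It gives the time, the measured TCP pose, the force, the opening and the grip force at its end, in the units of the state.
- sensors.get_obs(): the state, without advancing time (a new reading comes with each control period).
- camera(name): name is "scene" or "top" or "wrist"; returns the picture (400x640x3 uint8, blue, green, red); there is no depth.
- camera_params(name): a dict with "fx", "fy", "cx", "cy" (pixels), "T" (4x4, takes a point from camera to world coordinates); the wrist camera has in their place "tool_from_camera" (4x4, takes a point from camera to tool coordinates, whose origin is the TCP and whose axes are the flange's). Camera axes: x right, y down, z forward; pixel columns grow to the right and rows downward; lengths in m; the calibration is good to about 2 mm. A picture is of the moment at which its call begins: read the wrist's pose just before it. camera_params takes no time and is no camera call.
- ticket.job_done(): hands the job in; it is judged then, once.
The state is a dict: "time": time; "q": joint angles; "qd": joint speeds; "joint_efforts": joint torques, N m; "ee_pos": TCP position; "tcp_rot": TCP orientation; "wrist_force": force on the tool from outside, world axes, zero at the start; "torque": the same for the moment, N m; "opening": finger opening in m; "grasp_force": force on a finger pad.
Only numpy, scipy, OpenCV 4.12 (cv2) and the standard library are available. Lean on these libraries where they do the work, as an engineer would, in place of code of your own. Each camera call takes 0.05 s, during which the arm holds its last target. There are 200 camera calls.

## Working session

There is one attempt and no reset: what is moved stays moved. The work goes in short steps, Python scripts to look and compute and a shell command to move; the robot and the scene stay as the last step left them, time stands still between calls to the robot, and variables do not carry over. Pictures are saved under pics/ and viewed, at most 14 in all, crops included, and the job is handed in when it is done.

```bash
mkdir -p pics; ls; python3 - <<'E'
from workcell import sensors,camera,camera_params,bot
import cv2,numpy as np
o=sensors.get_obs();print(o['time'],o['ee_pos'],o['tcp_rot'],o['opening'],bot.pinch_z)
for n in('scene','top'):
    cv2.imwrite(f'pics/{n}0.png',camera(n));p=camera_params(n);print(n,p['fx'],p['cx'],p['cy'],np.round(p['T'],3).tolist())
print(camera_params('wrist'))
E
```

```text
pics
0.0 [0.17856966 0.51997467 0.23057687] [-1.79923971e+02  5.16607061e-04  1.61046637e+02] 0.08551359334745301 0.0187
scene 491.5422044750492 320.89155532619355 199.94707960795262 [[0.418, 0.709, -0.568, 1.27], [0.908, -0.323, 0.266, -0.297], [0.005, -0.627, -0.779, 1.11], [0.0, 0.0, 0.0, 1.0]]
top 382.25993522076266 316.34605642004914 198.0651890253066 [[-0.071, -0.967, 0.246, 0.324], [-0.997, 0.069, -0.017, 0.04], [-0.0, -0.247, -0.969, 0.88], [0.0, 0.0, 0.0, 1.0]]
{'fx': 292.4956207339007, 'fy': 292.4956207339007, 'cx': 320.9349838427543, 'cy': 197.29160225899602, 'tool_from_camera': array([[-2.74725115e-04, -9.55136261e-01, -2.96166587e-01,
         7.66524163e-02],
       [ 9.99999959e-01, -2.37674191e-04, -1.61104824e-04,
        -4.17157305e-04],
       [ 8.34859058e-05, -2.96166619e-01,  9.55136287e-01,
        -1.42366651e-01],
       [ 0.00000000e+00,  0.00000000e+00,  0.00000000e+00,
         1.00000000e+00]])}
```

View pics/top0.png

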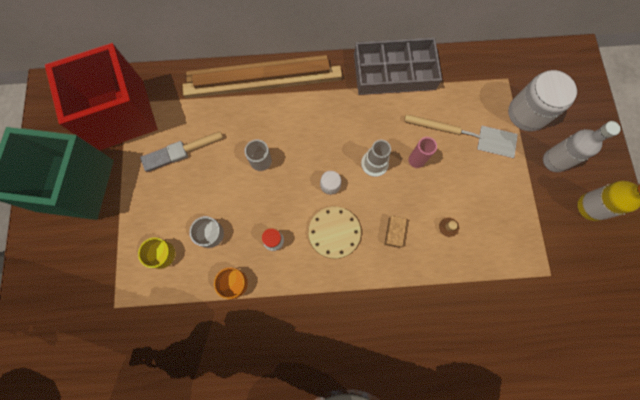

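View pics/scene0.png

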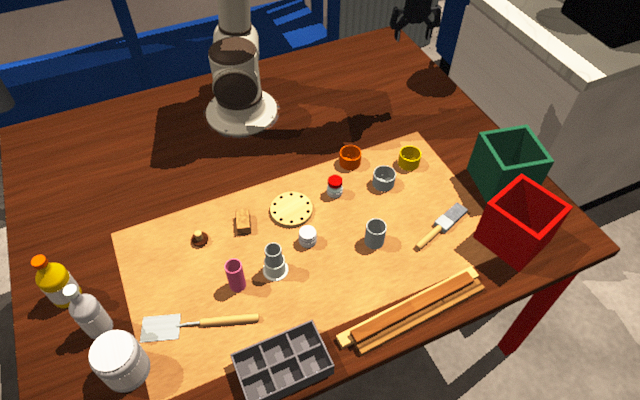

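The top view shows:
- **Steel tins:** one wide, low tin at (206,232). Its look-alikes are yellow at (155,253) and orange at (230,283), so I leave those alone. The middle tin is at (257,153).
- **Slim tin:** the steel one stands in the white cup at (377,155). The look-alike at (424,152) is pink, so it isn't meant.
- **Other things:** lid (449,227), disc (335,233), jar (272,240), can (330,182), block (397,231).

Next I measure by triangulating silhouettes and check them in an enlarged crop.

```bash
cat > h.py <<'E'
import numpy as np,cv2
from workcell import sensors,camera,camera_params
from scipy.spatial.transform import Rotation as R
def pose(n,o=None):
    p=camera_params(n)
    if n!='wrist': return p,p['T']
    o=o or sensors.get_obs(); T=np.eye(4); T[:3,:3]=R.from_euler('xyz',o['tcp_rot'],degrees=True).as_matrix(); T[:3,3]=o['ee_pos']
    return p,T@p['tool_from_camera']
def ray(p,T,uv):
    d=T[:3,:3]@np.array([(uv[0]-p['cx'])/p['fx'],(uv[1]-p['cy'])/p['fy'],1]); return T[:3,3],d/np.linalg.norm(d)
def onz(p,T,uv,z):
    c,d=ray(p,T,uv); return c+d*(z-c[2])/d[2]
def proj(p,T,X):
    x=np.linalg.inv(T)@np.append(X,1); return np.array([p['fx']*x[0]/x[2]+p['cx'],p['fy']*x[1]/x[2]+p['cy']])
def tri(rs):
    A=sum(np.eye(3)-np.outer(d,d) for c,d in rs);b=sum((np.eye(3)-np.outer(d,d))@c for c,d in rs);return np.linalg.solve(A,b)
def blob(im,uv,r,cond):
    "contour of mask cond(hsv) nearest to uv within r pixels"
    h=cv2.cvtColor(im,cv2.COLOR_BGR2HSV).astype(int); m=cond(h[...,0],h[...,1],h[...,2]).astype(np.uint8)*255
    w=np.zeros_like(m);cv2.circle(w,tuple(map(int,uv)),r,255,-1);m&=w
    cs=[c for c in cv2.findContours(m,cv2.RETR_EXTERNAL,cv2.CHAIN_APPROX_NONE)[0]]
    return cv2.convexHull(max(cs,key=cv2.contourArea))
def cen(c): m=cv2.moments(c);return np.array([m['m10'],m['m01']])/m['m00']
E
python3 - <<'E'
from h import *
ims={n:cv2.imread(f'pics/{n}0.png') for n in('top','scene')}
g=lambda h,s,v:(s<75)
P={'wide':((206,232),(384,179),g,22,20),'middle':((257,154),(375,235),g,24,22),'cup+slim':((377,158),(275,262),g,26,28),
'lid':((449,227),(200,239),lambda h,s,v:(v<75)|(s<0),16,14),
'disc':((335,233),(291,209),lambda h,s,v:(s<120)&(v>170),32,30),'can':((330,182),(307,236),g,18,16)}
vis=ims['top'].copy();vs=ims['scene'].copy()
for k,(a,b,c,r1,r2) in P.items():
    ca=blob(ims['top'],a,r1,c);cb=blob(ims['scene'],b,r2,c)
    cv2.drawContours(vis,[ca],-1,(0,255,0),1);cv2.drawContours(vs,[cb],-1,(0,255,0),1)
    pt,Tt=pose('top');ps,Ts=pose('scene')
    print(k,cen(ca).round(1),cen(cb).round(1),cv2.contourArea(ca),tri([ray(pt,Tt,cen(ca)),ray(ps,Ts,cen(cb))]).round(4))
A=cv2.resize(vis[125:305,135:475],(800,424),interpolation=cv2.INTER_CUBIC)
cv2.imwrite('pics/c1.png',A);cv2.imwrite('pics/c2.png',cv2.resize(vs[130:300,180:460],(800,486),interpolation=cv2.INTER_CUBIC))
E
```

```text
wide [205.5 231.8] [383.4 177.6] 790.5 [0.48   0.2774 0.0273]
middle [257.6 154.1] [375.  232.8] 594.0 [0.6519 0.1529 0.0419]
cup+slim [376.5 158.4] [274.2 262.2] 793.0 [ 0.6234 -0.1227  0.0375]Traceback (most recent call last):
  File "<stdin>", line 9, in <module>
  File "h.py", line 22, in blob
    return cv2.convexHull(max(cs,key=cv2.contourArea))
                          ~~~^^^^^^^^^^^^^^^^^^^^^^^^
ValueError: max() iterable argument is empty
```

```bash
cat > m.py <<'E'
from h import *
ims={n:cv2.imread(f'pics/{n}0.png') for n in('top','scene')}
for n,u in(('top',(449,228)),('top',(335,233)),('scene',(198,240)),('scene',(291,209)),('top',(440,260)),('scene',(210,225))):
    print(n,u,cv2.cvtColor(ims[n],cv2.COLOR_BGR2HSV)[u[1]-2:u[1]+3:2,u[0]-2:u[0]+3:2].reshape(-1,3).tolist()[::2])
g=lambda h,s,v:(s<75)
P={'wide':((206,232),(384,179),g,22,20),'middle':((257,154),(375,235),g,24,22),'cup+slim':((377,158),(275,262),g,26,28),
'lid':((449,227),(200,239),lambda h,s,v:(v<115),14,13),
'disc':((335,233),(291,209),lambda h,s,v:(s<125)&(v>150),32,30),'can':((330,182),(307,236),g,18,16)}
vis=ims['top'].copy();vs=ims['scene'].copy()
for k,(a,b,c,r1,r2) in P.items():
  try:
    ca=blob(ims['top'],a,r1,c);cb=blob(ims['scene'],b,r2,c)
    cv2.drawContours(vis,[ca],-1,(0,255,0),1);cv2.drawContours(vs,[cb],-1,(0,255,0),1)
    pt,Tt=pose('top');ps,Ts=pose('scene')
    print(k,cen(ca).round(1),cen(cb).round(1),cv2.contourArea(ca),tri([ray(pt,Tt,cen(ca)),ray(ps,Ts,cen(cb))]).round(4))
  except ValueError as e: print(k,e)
A=cv2.resize(vis[125:305,135:475],(700,371),interpolation=cv2.INTER_CUBIC);cv2.imwrite('pics/c1.png',A)
E
python3 m.py
```

```text
top (449, 228) [[16, 127, 129], [20, 108, 199], [18, 131, 132], [14, 145, 116], [15, 149, 106]]
top (335, 233) [[22, 93, 198], [21, 94, 198], [23, 91, 197], [24, 86, 198], [24, 87, 196]]
scene (198, 240) [[16, 163, 97], [16, 137, 97], [16, 151, 86], [7, 167, 52], [10, 184, 115]]
scene (291, 209) [[28, 77, 254], [28, 78, 254], [28, 78, 254], [27, 80, 254], [27, 88, 254]]
top (440, 260) [[15, 126, 178], [16, 127, 179], [15, 128, 180], [15, 131, 179], [15, 131, 179]]
scene (210, 225) [[19, 136, 251], [18, 136, 249], [19, 140, 250], [19, 136, 251], [20, 131, 252]]
wide [205.5 231.8] [383.4 177.6] 790.5 [0.48   0.2774 0.0273]
middle [257.6 154.1] [375.  232.8] 594.0 [0.6519 0.1529 0.0419]
cup+slim [376.5 158.4] [274.2 262.2] 793.0 [ 0.6234 -0.1227  0.0375]
lid [448.5 226.7] [199.3 240.9] 237.0 [ 0.4563 -0.2772  0.0036]
disc [333.6 229.9] [290.8 207.4] 2462.0 [ 0.4649 -0.0109  0.0196]
can [330.1 181.9] [307.3 235.8] 368.0 [ 0.5771 -0.0107  0.0269]
```

View pics/c1.png

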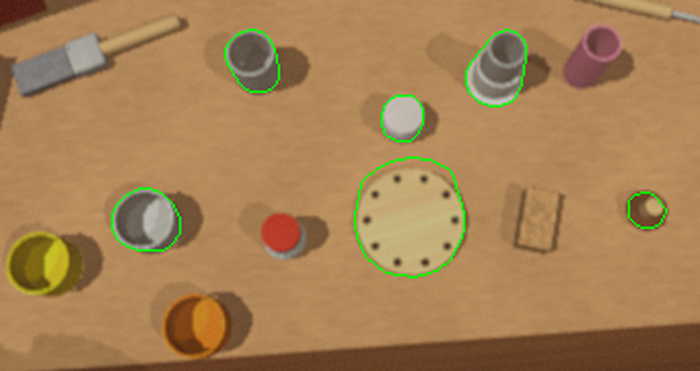

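The crop confirms them: the wide steel tin at its left-centre, the middle tin upper left, and the slim steel tin in the white cup upper right, with the pink one beside it. I hover over the wide tin and refine its position with the wrist camera.

```bash
cat >> h.py <<'E'
def rim(name,uv,r,cond,z,save=None,near=None):
    "circle fit of the mask contour of the top face cast to height z; world centre and radius"
    o=sensors.get_obs();im=camera(name);p,T=pose(name,o)
    if uv is None: uv=proj(p,T,near)
    c=blob(im,uv,r,cond)[:,0]
    if save: v=im.copy();cv2.polylines(v,[c],True,(0,255,0),1);cv2.imwrite(save,v)
    X=np.array([onz(p,T,u,z)[:2] for u in c]);
    (a,b),rad=cv2.minEnclosingCircle((X*1000).astype(np.float32))
    A=np.c_[2*X,np.ones(len(X))];s=np.linalg.lstsq(A,(X**2).sum(1),rcond=None)[0]
    print('tcp',np.round(o['ee_pos'],4),'px',np.round(uv),'minenc mm',round(a,1),round(b,1),round(rad,1),'lsq',s[:2].round(4),np.sqrt(s[2]+s[0]**2+s[1]**2).round(4))
E
python3 -m jog '[[[0.38,-0.30,-0.1,0,1],[0.38,-0.30,-0.1,0,1],[0.38,-0.30,-0.1,0,1],[0.38,-0.30,-0.1,0,1],[0.38,-0.30,-0.1,0,1],[0.38,-0.30,-0.1,0,1],[0.38,-0.30,-0.1,0,1],[0.38,-0.30,-0.1,0,1]]]'
python3 -m jog '[[[0.38,-0.30,-0.1,0,1],[0.38,-0.30,-0.1,0,1],[0.38,-0.30,-0.1,0,1],[0.38,-0.30,-0.1,0,1],[0.38,-0.30,-0.1,0,1],[0.38,-0.30,-0.1,0,1],[0.36,-0.30,-0.1,0,1],[0,0,0,0,1]]]'
python3 - <<'E'
from h import *
rim('wrist',None,120,lambda h,s,v:s<75,0.045,'pics/w1.png',(0.48,0.277,0.03))
E
```

```text
time: 0.9
ee_pos: [0.3313, 0.3994, 0.1907]
tcp_rot: [-180.0, -0.0, 161.0]
wrist_force: [-0.3, -0.0, -0.7]
opening: 0.0854
grasp_force: 0.0
time: 1.7
ee_pos: [0.4637, 0.2934, 0.1549]
tcp_rot: [-179.9, -0.0, 160.9]
wrist_force: [0.1, 0.6, -0.5]
opening: 0.0855
grasp_force: 0.0
tcp [0.4637 0.2934 0.1549] px [311. 212.] minenc mm 474.3 280.5 36.2 lsq [0.4747 0.2801] 0.0342
```

View pics/w1.png

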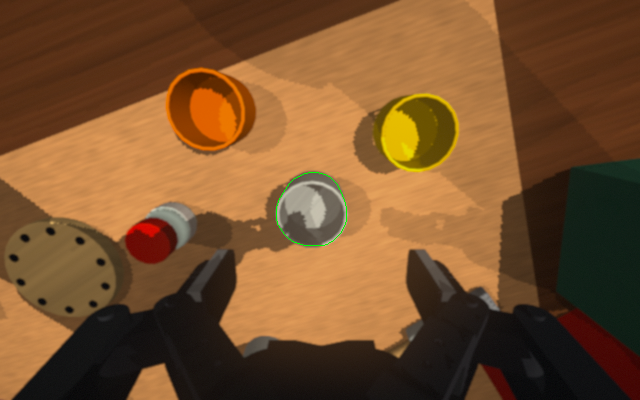

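The wrist view shows the wide tin at (312,210), with its rim nearer the lower edge of the outline; the disc is at lower left. I refine the fit by casting the far half of the outline to the rim height and the near half to the base height.

```bash
cat >> h.py <<'E'
from scipy.optimize import least_squares
def cyl(name,near,r,cond,zt,zb,rad,save=None):
    "axis of an upright cylinder: far half of its outline lies on the top circle, near half on the bottom one"
    o=sensors.get_obs();im=camera(name);p,T=pose(name,o)
    c=blob(im,proj(p,T,near),r,cond)[:,0]
    if save: v=im.copy();cv2.polylines(v,[c],True,(0,255,0),1);cv2.imwrite(save,v)
    t=np.array([onz(p,T,u,zt)[:2] for u in c]);b=np.array([onz(p,T,u,zb)[:2] for u in c])
    q=np.array(near[:2],float)
    for _ in range(6):
        d=q-T[:2,3]; d/=np.linalg.norm(d)
        F,N=t[(t-q)@d>.3*rad],b[(b-q)@d<-.3*rad]; X=np.r_[F,N]
        s=least_squares(lambda s:np.hypot(*(X-s).T)-rad,q,loss='soft_l1',f_scale=.001);q=s.x
    e=np.hypot(*(X-q).T)-rad
    print('tcp',np.round(o['ee_pos'],4),'axis',q.round(4),'rms',np.sqrt((e**2).mean()).round(4),'far/near',e[:len(F)].mean().round(4),e[len(F):].mean().round(4), 'rows to go',((q-o['ee_pos'][:2])/.05).round(3)); return q
E
python3 - <<'E'
from h import *
g=lambda h,s,v:s<75
cyl('wrist',(0.475,0.28,0.022),120,g,.045,0,.033)
cyl('top',(0.478,0.28,0.022),24,g,.045,0,.033)
# disc in top view, with tight mask
cyl('top',(0.465,-0.01,0.015),34,lambda h,s,v:(s<108)&(v>150),.015,.015,.06,'pics/d.png')
cyl('top',(0.652,0.153,0.035),28,g,.07,0,.027)
E
```

```text
tcp [0.4629 0.2943 0.1554] axis [0.4793 0.2786] rms 0.0015 far/near -0.0016 -0.0012 rows to go [ 0.328 -0.313]
tcp [0.4625 0.2949 0.1559] axis [0.4803 0.2805] rms 0.0016 far/near -0.0014 -0.0009 rows to go [ 0.355 -0.288]Traceback (most recent call last):
  File "<stdin>", line 6, in <module>
  File "h.py", line 38, in cyl
    c=blob(im,proj(p,T,near),r,cond)[:,0]
      ~~~~^^^^^^^^^^^^^^^^^^^^^^^^^^
  File "h.py", line 22, in blob
    return cv2.convexHull(max(cs,key=cv2.contourArea))
                          ~~~^^^^^^^^^^^^^^^^^^^^^^^^
ValueError: max() iterable argument is empty
```

```bash

python3 -m jog '[[[0.18,-0.16,-0.4,0,1],[0.17,-0.16,-0.4,0,1],[0,0,-0.4,0,1],[0,0,-0.4,0,1],[0,0,-0.4,0,1],[0,0,-0.4,0,1],[0,0,-0.3,0,1],[0,0,-0.3,0,1]]]' | tail -6
python3 -m jog '[[[0,0,0,0,1],[0,0,0,0,0],[0,0,0,0,0],[0,0,0,0,0],[0,0,0,0,0],[0,0,0,0,0],[0,0,0,0,0],[0,0,0,0,0]]]' 30
python3 - <<'E'
from h import *
im=cv2.imread('pics/top0.png');p,T=pose('top')
h=cv2.cvtColor(im,cv2.COLOR_BGR2HSV)
m=((h[...,1]<108)&(h[...,2]>140)).astype(np.uint8);w=np.zeros_like(m);cv2.circle(w,(335,233),34,1,-1)
c=max(cv2.findContours(m&w,cv2.RETR_EXTERNAL,cv2.CHAIN_APPROX_NONE)[0],key=cv2.contourArea)
X=np.array([onz(p,T,u,.015)[:2] for u in cv2.convexHull(c)[:,0]]);s=least_squares(lambda s:np.hypot(*(X-s[:2]).T)-s[2],[.46,-.01,.06],loss='soft_l1',f_scale=.001)
print('disc',s.x.round(4))
d=((h[...,2]<120)).astype(np.uint8);w[:]=0;cv2.circle(w,(335,233),26,1,-1)
cs=cv2.findContours(d&w,cv2.RETR_EXTERNAL,cv2.CHAIN_APPROX_NONE)[0]
H=np.array([onz(p,T,x[:,0].mean(0),.015)[:2] for x in cs]);print(len(H));s=least_squares(lambda s:np.hypot(*(H-s[:2]).T)-s[2],[.46,-.01,.05]);print('holes',s.x.round(4),abs(s.fun).max())
E
```

```text
time: 2.7
ee_pos: [0.4798, 0.2798, 0.0058]
tcp_rot: [180.0, 0.0, 161.1]
wrist_force: [0.3, 0.1, -1.2]
opening: 0.0855
grasp_force: 0.0
time: 3.5
ee_pos: [0.4808, 0.2796, 0.0075]
tcp_rot: [179.9, 0.1, 161.0]
wrist_force: [-2.1, 0.7, 6.6]
opening: 0.0643
grasp_force: 33.9
disc [ 0.462  -0.0096  0.0585]
10
holes [ 0.4628 -0.0099  0.049 ] 0.00033019579578669883
```

```bash

python3 -m jog '[[[0,0,0.3,0,0],[0,0,0.5,0,0],[0,0,0.5,0,0],[0,0,0.5,0,0],[0,0,0.2,0,0],[-0.05,-0.4,0,0,0],[-0.05,-0.6,0,0,0],[-0.05,-0.6,0,0,0]]]' |tail -2
python3 -m jog '[[[-0.05,-0.6,0,0,0],[-0.05,-0.6,0,0,0],[-0.05,-0.6,0,0,0],[-0.05,-0.6,0,0,0],[0,-0.6,0,0,0],[0,-0.6,0,0,0],[0,-0.58,0,0,0],[0,0,0,0,0]]]' 
python3 -m jog '[[[0,0,-0.4,0,0],[0,0,-0.4,0,0],[0,0,-0.4,0,0],[0,0,-0.2,0,0],[0,0,-0.16,0,0],[0,0,-0.06,0,0],[0,0,-0.04,0,0],[0,0,0,0,0]]]'
```

```text
opening: 0.0649
grasp_force: 33.8
time: 5.1
ee_pos: [0.4623, -0.0123, 0.1061]
tcp_rot: [-180.0, -0.0, 160.9]
wrist_force: [0.3, 0.1, -0.9]
opening: 0.0646
grasp_force: 33.8
time: 5.9
ee_pos: [0.4629, -0.0098, 0.0237]
tcp_rot: [180.0, 0.0, 161.1]
wrist_force: [-0.1, 0.0, -0.8]
opening: 0.0646
grasp_force: 33.9
```

```bash

python3 -m jog '[[[0,0,-0.02,0,0],[0,0,-0.02,0,0],[0,0,-0.01,0,0],[0,0,0,0,0]]]'
python3 -m jog '[[[0,0,0,0,0.9],[0,0,0,0,1],[0,0,0,0,1],[0,0,0,0,1],[0,0,0,0,1],[0,0,0.4,0,1],[0,0,0.6,0,1],[0,0,0.8,0,1]]]'|tail -2
python3 -m jog '[[[0,0,0.8,0,1],[0,0,0.6,0,1],[0,0,0,0,1],[0,0,0,0,1]]]'
python3 - <<'E'
from h import *
g=lambda h,s,v:s<75
cyl('wrist',(0.463,-0.01,0.037),120,g,.06,.015,.033,'pics/w2.png')
E
```

```text
time: 6.3
ee_pos: [0.4631, -0.0098, 0.0224]
tcp_rot: [180.0, 0.1, 161.0]
wrist_force: [-5.5, 1.3, 10.7]
opening: 0.0646
grasp_force: 34.9
opening: 0.0856
grasp_force: 0.0
time: 7.5
ee_pos: [0.463, -0.0098, 0.181]
tcp_rot: [180.0, 0.1, 161.0]
wrist_force: [0.1, 0.1, -0.3]
opening: 0.0854
grasp_force: 0.0
tcp [ 0.463  -0.0098  0.181 ] axis [ 0.4625 -0.0102] rms 0.001 far/near -0.001 -0.0006 rows to go [-0.009 -0.007]
```

View pics/w2.png

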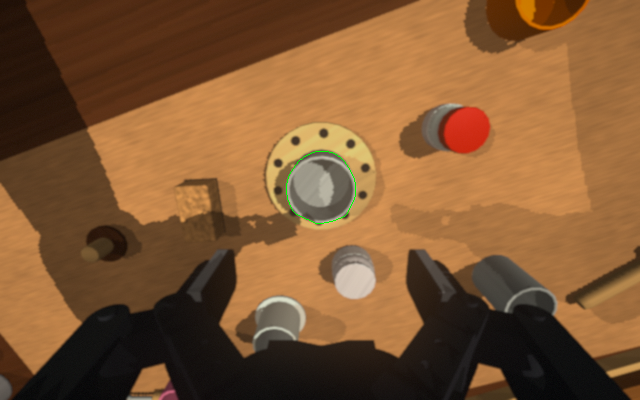

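The wide tin stands centred on the disc, (322,187) on the ring at (321,176). Next is the middle tin.

```bash

python3 -m jog '[[[0.38,0.32,0,0,1],[0.38,0.32,0,0,1],[0.38,0.32,0,0,1],[0.38,0.32,0,0,1],[0.38,0.32,0,0,1],[0.38,0.32,0,0,1],[0.38,0.32,0,0,1],[0.38,0.32,0,0,1]]]' |tail -1
python3 -m jog '[[[0.38,0.35,0,0,1],[0.36,0.35,0,0,1],[0,0,0,0,1],[0,0,0,0,1],[0,0,0,0,1]]]'
python3 - <<'E'
from h import *
g=lambda h,s,v:s<75
q=cyl('wrist',(0.652,0.153,0.035),90,g,.07,0,.027,'pics/w3.png')
E
```

```text
grasp_force: 0.0
time: 8.85
ee_pos: [0.6509, 0.1526, 0.1801]
tcp_rot: [-179.9, -0.1, 161.0]
wrist_force: [0.1, -0.1, 0.3]
opening: 0.0852
grasp_force: 0.0
tcp [0.6509 0.1526 0.1801] axis [0.6503 0.1537] rms 0.0014 far/near -0.0012 -0.0015 rows to go [-0.013  0.022]
```

View pics/w3.png

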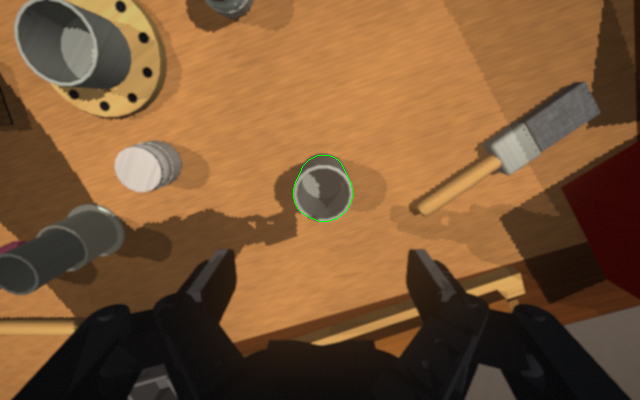

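```bash

python3 -m jog '[[[0,0.02,-0.4,0,1],[0,0,-0.4,0,1],[0,0,-0.4,0,1],[0,0,-0.4,0,1],[0,0,-0.4,0,1],[0,0,-0.4,0,1],[0,0,-0.2,0,1],[0,0,-0.18,0,1]]]' | tail -5
python3 -m jog '[[[0,0,0,0,1],[0,0,0,0,0],[0,0,0,0,0],[0,0,0,0,0],[0,0,0,0,0],[0,0,0,0,0],[0,0,0,0,0],[0,0,0,0,0]]]' 30
python3 -m jog '[[[0,0,0.3,0,0],[0,0,0.5,0,0],[0,0,0.5,0,0],[0,0,0.5,0,0],[0,0,0.5,0,0],[0,0,0.1,0,0],[0,0,0,0,0],[0,0,0,0,0]]]'
python3 - <<'E'
from h import *
cv2.imwrite('pics/w4.png',camera('wrist'))
E
```

```text
ee_pos: [0.6513, 0.1537, 0.0416]
tcp_rot: [-180.0, 0.0, 161.0]
wrist_force: [0.1, -0.4, 0.2]
opening: 0.0853
grasp_force: 0.0
time: 10.5
ee_pos: [0.6522, 0.1543, 0.0431]
tcp_rot: [179.9, 0.1, 161.0]
wrist_force: [-0.8, -0.2, 5.9]
opening: 0.0537
grasp_force: 31.8
time: 11.3
ee_pos: [0.6513, 0.1541, 0.1605]
tcp_rot: [-180.0, -0.1, 161.0]
wrist_force: [0.7, 0.1, -1.9]
opening: 0.054
grasp_force: 32.0
```

View pics/w4.png

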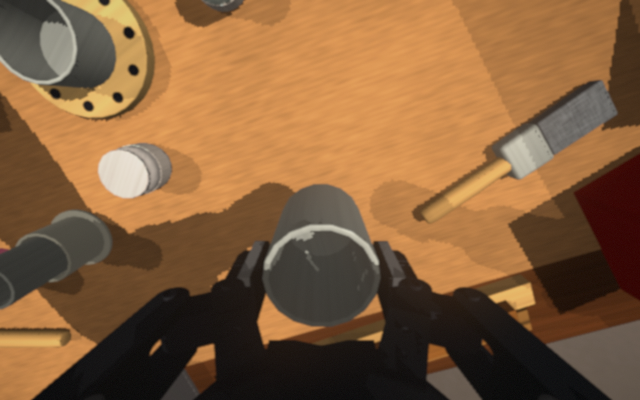

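```bash

python3 -m jog '[[[-0.36,-0.32,0,0,0],[-0.4,-0.34,0,0,0],[-0.4,-0.34,0,0,0],[-0.4,-0.34,0,0,0],[-0.4,-0.34,0,0,0],[-0.4,-0.34,0,0,0],[-0.4,-0.34,0,0,0],[-0.4,-0.34,0,0,0]]]' |tail -1
python3 -m jog '[[[-0.4,-0.34,0,0,0],[-0.2,-0.24,0,0,0],[0,0,0,0,0],[0,0,0,0,0],[0,0,0,0,0],[0,0,0,0,0]]]'
```

```text
grasp_force: 32.1
time: 12.75
ee_pos: [0.4641, -0.0093, 0.1615]
tcp_rot: [-180.0, -0.0, 161.1]
wrist_force: [-0.1, -0.8, -0.7]
opening: 0.0534
grasp_force: 32.1
```

```bash

python3 -m jog '[[[-0.01,-0.02,-0.3,0,0],[0,0,-0.4,0,0],[0,0,-0.35,0,0],[0,0,-0.15,0,0],[0,0,-0.1,0,0],[0,0,-0.1,0,0],[0,0,-0.1,0,0],[0,0,0,0,0]]]' |sed -n '2p;4p'
python3 -m jog '[[[0,0,-0.1,0,0],[0,0,-0.1,0,0],[0,0,-0.1,0,0],[0,0,-0.06,0,0],[0,0,-0.04,0,0],[0,0,0,0,0]]]'
```

```text
ee_pos: [0.4631, -0.0108, 0.0865]
wrist_force: [-1.3, -0.8, -1.6]
time: 14.15
ee_pos: [0.463, -0.0108, 0.0665]
tcp_rot: [-180.0, -0.0, 161.0]
wrist_force: [0.5, -0.6, -1.3]
opening: 0.054
grasp_force: 32.1
```

```bash

python3 -m jog '[[[0,0,-0.04,0,0],[0,0,-0.02,0,0],[0,0,-0.02,0,0],[0,0,-0.02,0,0],[0,0,0,0,0]]]'|sed -n '2p;4p'
python3 -m jog '[[[0,0,0,0,0.75],[0,0,0,0,0.8],[0,0,0,0,0.8],[0,0,0,0,1],[0,0,0,0,1],[0,0,0,0,1],[0,0,0.3,0,1],[0,0,0.5,0,1]]]'
python3 -m jog '[[[0,0,0.6,0,1],[0,0,0.6,0,1],[0,0,0.6,0,1],[0,0,0,0,1],[0,0,0,0,1],[0,0,0,0,1]]]'|sed -n '1,2p'
python3 - <<'E'
from h import *
o=sensors.get_obs();im=camera('wrist');cv2.imwrite('pics/w5.png',im);p,T=pose('wrist',o)
for n in('scene','top'):cv2.imwrite(f'pics/{n}5.png',camera(n))
print(o['ee_pos'],[proj(p,T,(.463,-.0105,z)).round(1) for z in(.06,.089)])
E
```

```text
ee_pos: [0.4633, -0.0109, 0.0622]
wrist_force: [-1.9, -0.3, 2.8]
time: 15.45
ee_pos: [0.4622, -0.0108, 0.1018]
tcp_rot: [-180.0, -0.1, 161.0]
wrist_force: [-0.1, 0.1, 0.4]
opening: 0.0854
grasp_force: 0.0
time: 16.05
ee_pos: [0.4629, -0.0108, 0.1914]
[ 0.4628601  -0.01079559  0.19137011] [array([321.8, 189.3]), array([321.9, 198.2])]
```

View pics/w5.png

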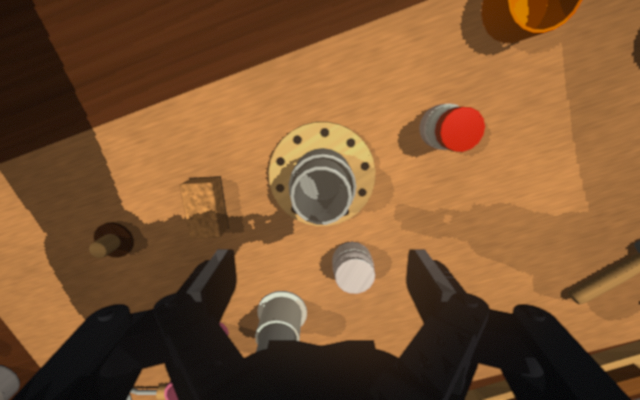

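The middle tin is nested: its rim is centred around (322,195), and contact came at the expected height. Next is the slim tin.

```bash

python3 -m jog '[[[0.4,-0.28,0.1,0,1],[0.4,-0.28,0.1,0,1],[0.4,-0.28,0.1,0,1],[0.4,-0.28,0,0,1],[0.4,-0.28,0,0,1],[0.4,-0.28,0,0,1],[0.4,-0.28,0,0,1],[0.4,-0.28,0,0,1]]]' |tail -1
python3 -m jog '[[[0,0,0,0,1],[0,0,0,0,1],[0,0,0,0,1]]]'|sed -n '2p'
python3 - <<'E'
from h import *
o=sensors.get_obs();im=camera('wrist');p,T=pose('wrist',o);np.save('im6.npy',im);np.save('T6.npy',T)
u=proj(p,T,(.623,-.123,.099));print(o['ee_pos'],u.round(1))
x,y=map(int,u);cv2.imwrite('pics/w6.png',cv2.resize(im[y-90:y+90,x-120:x+120],(720,540),interpolation=cv2.INTER_CUBIC));print(x-120,y-90)
E
```

```text
grasp_force: 0.0
ee_pos: [0.6225, -0.1224, 0.2066]
[ 0.62250934 -0.12236492  0.20664802] [321.  197.2]
200 107
```

View pics/w6.png

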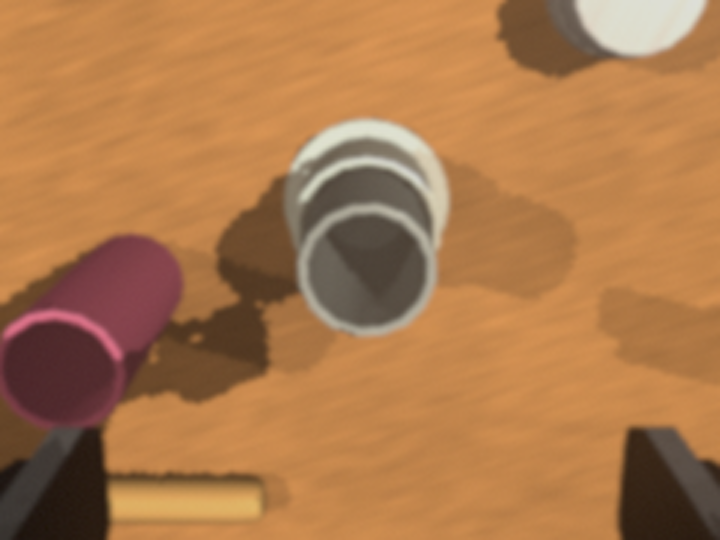

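The crop shows the slim steel tin's rim centred at crop (367,269), which is image (322.3,196.7). It stands in the white cup, with the pink look-alike to its left. I will open the fingers only part way, for clearance to the pink one.

```bash
python3 - <<'E'
from h import *
im=np.load('im6.npy');T=np.load('T6.npy');p=camera_params('wrist')
c=np.array([[s] for s in [(367,269)]])[0,0]
# outline far half: low-saturation mask lower half
h=cv2.cvtColor(im,cv2.COLOR_BGR2HSV);m=(h[...,1]<75).astype(np.uint8);w=np.zeros_like(m);w[150:225,295:355]=1
cc=cv2.convexHull(max(cv2.findContours(m&w,cv2.RETR_EXTERNAL,cv2.CHAIN_APPROX_NONE)[0],key=cv2.contourArea))[:,0]
X=np.array([onz(p,T,u,.099)[:2] for u in cc if u[1]>198]);s=least_squares(lambda s:np.hypot(*(X-s).T)-.021,[.623,-.123],loss='soft_l1',f_scale=.001)
print('fit',s.x.round(4),len(X),abs(s.fun).mean(),'eye',onz(p,T,(322.3,196.7),.099).round(4))
print('pink rim',onz(p,T,(200+65/3,107+370/3),.095).round(4),sensors.get_obs()['ee_pos'])
E
```

```text
fit [ 0.6223 -0.1222] 12 0.00019141268866198265 eye [ 0.623  -0.1217  0.099 ]
pink rim [ 0.6247 -0.2225  0.095 ] [ 0.6225304  -0.12231059  0.20699221]
```

```bash

python3 -m jog '[[[0,0,-0.4,0,0.7],[0,0,-0.4,0,0.7],[0,0,-0.4,0,0.7],[0,0,-0.4,0,0.7],[0,0,-0.4,0,0.7],[0,0,-0.4,0,0.7],[0,0,-0.2,0,0.7],[0,0,-0.1,0,0.7]]]' | tail -5
python3 -m jog '[[[0,0,0,0,0.7],[0,0,0,0,0],[0,0,0,0,0],[0,0,0,0,0],[0,0,0,0,0],[0,0,0,0,0],[0,0,0,0,0],[0,0,0,0,0]]]' 30
python3 -m jog '[[[0,0,0.1,0,0],[0,0,0.2,0,0],[0,0,0.2,0,0],[0,0,0.2,0,0],[0,0,0.2,0,0],[0,0,0.2,0,0],[0,0,0.2,0,0],[0,0,0.2,0,0]]]' |sed -n '2p;4,5p'
python3 -m jog '[[[0,0,0.3,0,0],[0,0,0.4,0,0],[0,0,0.2,0,0],[0,0,0,0,0],[0,0,0,0,0]]]'
python3 - <<'E'
from h import *
im=camera('wrist');cv2.imwrite('pics/w7.png',im)
E
```

```text
ee_pos: [0.6225, -0.1224, 0.0713]
tcp_rot: [-180.0, -0.0, 161.1]
wrist_force: [0.2, 0.1, 0.4]
opening: 0.0596
grasp_force: 0.0
time: 18.95
ee_pos: [0.6238, -0.1229, 0.0732]
tcp_rot: [180.0, 0.1, 161.1]
wrist_force: [0.0, 0.7, 6.5]
opening: 0.0415
grasp_force: 30.8
ee_pos: [0.6231, -0.1228, 0.1477]
wrist_force: [0.6, -0.2, -0.9]
opening: 0.0411
time: 20.25
ee_pos: [0.6231, -0.1228, 0.1913]
tcp_rot: [-180.0, -0.0, 161.0]
wrist_force: [-0.6, 0.1, -0.2]
opening: 0.0414
grasp_force: 30.4
```

View pics/w7.png

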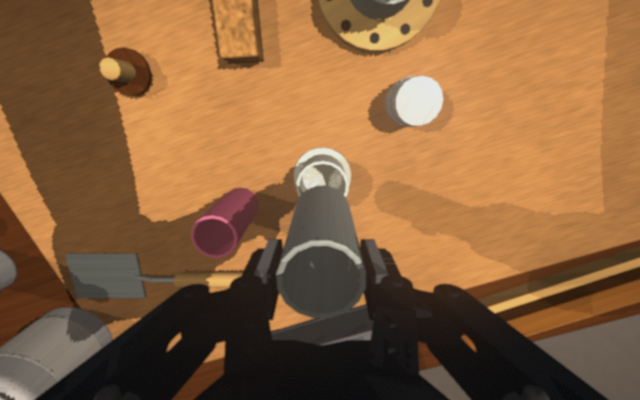

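The slim tin came out alone; the cup still stands at (322,177).

```bash

python3 -m jog '[[[-0.3,0.22,0,0,0],[-0.4,0.28,0,0,0],[-0.4,0.28,0,0,0],[-0.4,0.28,0,0,0],[-0.4,0.28,0,0,0],[-0.4,0.28,0,0,0],[-0.4,0.28,0,0,0],[-0.3,0.2,0,0,0]]]' |tail -1
python3 -m jog '[[[-0.2,0.14,0,0,0],[0,0,0,0,0],[0,0,0,0,0],[0,0,0,0,0],[0,0,0,0,0]]]'|sed -n '2,4p'
python3 - <<'E'
from h import *
o=sensors.get_obs();im=camera('wrist');cv2.imwrite('pics/w8.png',im);np.save('T8.npy',pose('wrist',o)[1])
E
```

```text
grasp_force: 30.5
ee_pos: [0.4635, -0.0111, 0.1915]
tcp_rot: [-180.0, -0.0, 161.0]
wrist_force: [-0.2, -0.4, -0.3]
```

View pics/w8.png

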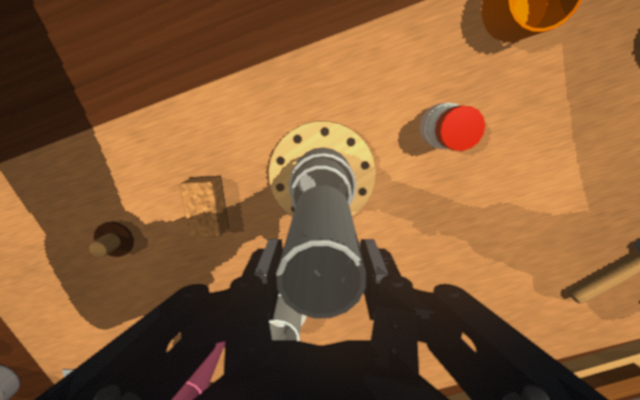

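```bash

python3 -m jog '[[[0,0,-0.3,0,0],[0,0,-0.3,0,0],[0,0,-0.1,0,0],[0,0,-0.1,0,0],[0,0,-0.1,0,0],[0,0,-0.1,0,0],[0,0,0,0,0]]]' |sed -n '2p;4p'
python3 -m jog '[[[0,0,-0.15,0,0],[0,0,-0.15,0,0],[0,0,-0.15,0,0],[0,0,-0.15,0,0],[0,0,-0.15,0,0],[0,0,-0.1,0,0],[0,0,-0.05,0,0],[0,0,0,0,0]]]'
```

```text
ee_pos: [0.463, -0.0108, 0.1413]
wrist_force: [-0.5, 0.0, -1.4]
time: 23.15
ee_pos: [0.463, -0.0108, 0.0965]
tcp_rot: [-180.0, -0.0, 161.0]
wrist_force: [-0.5, 0.2, -1.4]
opening: 0.0413
grasp_force: 30.5
```

```bash

python3 -m jog '[[[0,0,-0.04,0,0],[0,0,-0.03,0,0],[0,0,-0.02,0,0],[0,0,-0.02,0,0],[0,0,0,0,0]]]'|sed -n '2p;4p'
python3 -m jog '[[[0,0,0,0,0.6],[0,0,0,0,0.8],[0,0,0,0,0.8],[0,0,0,0,0.8],[0,0,0.2,0,0.8],[0,0,0.4,0,0.8],[0,0,0.6,0,0.8],[0,0,0.8,0,0.8]]]'|sed -n '2p;4p'
python3 -m jog '[[[0,0,0.5,0,0.8],[0,-0.5,0,0,0.8],[0,-0.6,0,0,0.8],[0,-0.6,-0.2,0,0.8],[0,-0.6,-0.2,0,0.8],[0,-0.6,-0.2,0,0.8],[0,-0.6,-0.3,0,0.8],[0,-0.6,-0.3,0,0.8]]]'|tail -1
python3 -m jog '[[[0,-0.6,-0.3,0,0.8],[-0.1,-0.6,-0.3,0,0.8],[0,0,0,0,0.8],[0,0,0,0,0.8],[0,0,0,0,0.8]]]'|sed -n '1,4p'
python3 - <<'E'
from h import *
o=sensors.get_obs();im=camera('wrist');cv2.imwrite('pics/w9.png',im);p,T=pose('wrist',o);np.save('T9.npy',T)
print(o['ee_pos'],proj(p,T,(.4563,-.2772,.013)))
E
```

```text
ee_pos: [0.4635, -0.0109, 0.0921]
wrist_force: [-1.8, 0.7, 4.4]
ee_pos: [0.4624, -0.0108, 0.1919]
wrist_force: [0.7, 0.2, -0.1]
grasp_force: 0.0
time: 25.75
ee_pos: [0.4585, -0.2754, 0.1273]
tcp_rot: [180.0, 0.1, 161.1]
wrist_force: [0.4, -0.0, 0.8]
[ 0.45852903 -0.27539552  0.12728168] [318.77677768 192.52028808]
```

View pics/w9.png

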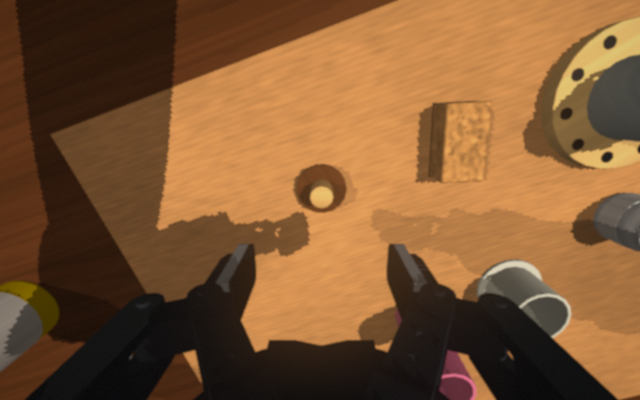

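Slim tin released at its home height. The lid's knob top shows at (321,197) and its flange at (321,188).

```bash
python3 - <<'E'
from h import *
im=cv2.imread('pics/w9.png');T=np.load('T9.npy');p=camera_params('wrist')
h=cv2.cvtColor(im,cv2.COLOR_BGR2HSV);w=np.zeros(im.shape[:2],np.uint8);cv2.circle(w,(321,190),27,1,-1)
print(h[197,321],h[180,321],h[230,330])
for nm,m,z in(('knob',h[...,2]>175,.038),('flange',h[...,2]<115,.0125)):
    w2=w if nm=='flange' else cv2.circle(np.zeros_like(w),(321,197),12,1,-1)
    cc=cv2.convexHull(max(cv2.findContours(m.astype(np.uint8)&w2,cv2.RETR_EXTERNAL,cv2.CHAIN_APPROX_NONE)[0],key=cv2.contourArea))
    print(nm,cv2.minEnclosingCircle(cc),onz(p,T,cv2.minEnclosingCircle(cc)[0],z).round(4),onz(p,T,cen(cc),z).round(4))
E
```

```text
[ 19 138 233] [ 15 151 118] [ 15 155 222]
knob ((321.21429443359375, 196.64285278320312), 11.29621696472168) [ 0.4534 -0.2739  0.038 ] [ 0.4534 -0.2738  0.038 ]
flange ((320.14056396484375, 187.8087615966797), 24.63815689086914) [ 0.4526 -0.2746  0.0125] [ 0.4529 -0.2755  0.0125]
```

```bash

python3 -m jog '[[[-0.09,0.03,-0.4,0,0.6],[0,0,-0.4,0,0.6],[0,0,-0.4,0,0.6],[0,0,-0.4,0,0.6],[0,0,-0.3,0,0.6],[0,0,-0.2,0,0.6],[0,0,-0.12,0,0.6],[0,0,0,0,0.6]]]' | sed -n '2,5p'
python3 -m jog '[[[0,0,0,0,0],[0,0,0,0,0],[0,0,0,0,0],[0,0,0,0,0],[0,0,0,0,0],[0,0,0,0,0],[0,0,0,0,0],[0,0,0,0,0]]]' 30
python3 -m jog '[[[0,0,0.2,0,0],[0,0,0.5,0,0],[0,0,0.5,0,0],[0,0,0.5,0,0],[0,0,0.5,0,0],[0,0,0.5,0,0],[0,0,0.3,0,0],[0,0,0,0,0]]]'
python3 - <<'E'
from h import *
o=sensors.get_obs();im=camera('wrist');p,T=pose('wrist',o);np.save('T10.npy',T);np.save('im10.npy',im)
cv2.imwrite('pics/w10.png',cv2.resize(im[150:400,160:480],(768,600),interpolation=cv2.INTER_CUBIC))
E
```

```text
ee_pos: [0.4536, -0.2741, 0.015]
tcp_rot: [180.0, -0.0, 161.1]
wrist_force: [-0.8, 0.8, -0.6]
opening: 0.0513
time: 27.4
ee_pos: [0.4541, -0.2746, 0.0162]
tcp_rot: [-180.0, 0.1, 161.0]
wrist_force: [-0.6, 0.8, 5.1]
opening: 0.0188
grasp_force: 29.5
time: 28.2
ee_pos: [0.4543, -0.2748, 0.1675]
tcp_rot: [-180.0, 0.2, 161.0]
wrist_force: [0.8, 0.2, -0.4]
opening: 0.0188
grasp_force: 29.4
```

View pics/w10.png

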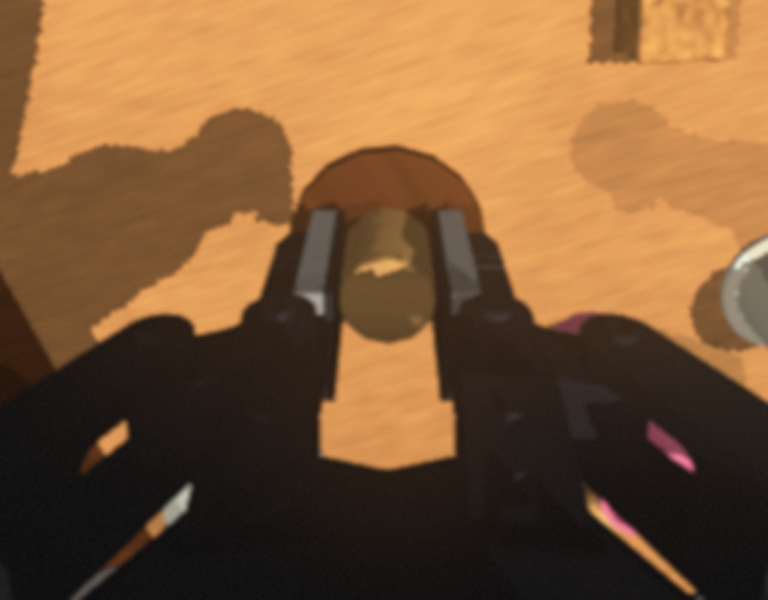

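The lid is held upright by its knob, so I carry it over and close the slim tin.

```bash

python3 -m jog '[[[0.03,0.4,0.2,0,0],[0.03,0.6,0.2,0,0],[0.03,0.6,0,0,0],[0.03,0.6,0,0,0],[0.03,0.6,0,0,0],[0.02,0.6,0,0,0],[0,0.6,0,0,0],[0,0.6,0,0,0]]]'|tail -1
python3 -m jog '[[[0,0.4,0,0,0],[0,0.28,0,0,0],[0,0,0,0,0],[0,0,0,0,0],[0,0,0,0,0],[0,0,0,0,0]]]'
python3 - <<'E'
from h import *
o=sensors.get_obs();im=camera('wrist')
cv2.imwrite('pics/w11.png',cv2.resize(im[120:370,160:480],(768,600),interpolation=cv2.INTER_CUBIC))
E
```

```text
grasp_force: 29.4
time: 29.65
ee_pos: [0.4621, -0.011, 0.185]
tcp_rot: [-180.0, -0.0, 161.0]
wrist_force: [-0.5, -0.1, -0.6]
opening: 0.0184
grasp_force: 29.5
```

View pics/w11.png

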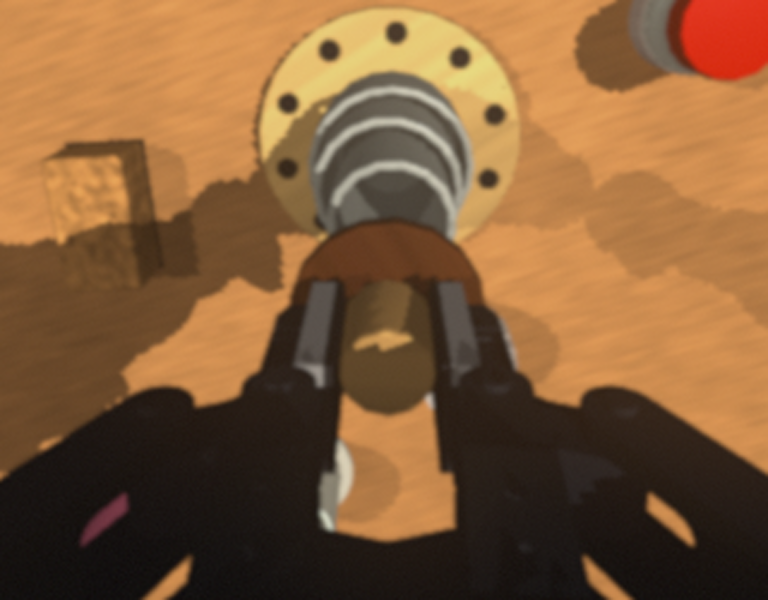

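```bash

python3 -m jog '[[[0.01,0,-0.3,0,0],[0,0,-0.3,0,0],[0,0,-0.2,0,0],[0,0,-0.1,0,0],[0,0,-0.1,0,0],[0,0,-0.06,0,0],[0,0,-0.04,0,0],[0,0,0,0,0]]]'|sed -n '2p;4p'
python3 -m jog '[[[0,0,-0.02,0,0],[0,0,-0.02,0,0],[0,0,0,0,0],[0,0,0,0,0]]]'|sed -n '2p;4p'
```

```text
ee_pos: [0.4627, -0.0103, 0.1303]
wrist_force: [-0.7, 0.5, -1.1]
ee_pos: [0.4627, -0.0103, 0.1283]
wrist_force: [0.9, -1.0, -0.5]
```

```bash

python3 -m jog '[[[0,0,-0.02,0,0],[0,0,-0.02,0,0],[0,0,-0.02,0,0],[0,0,0,0,0],[0,0,0,0,0]]]'|sed -n '2p;4p'
```

```text
ee_pos: [0.4629, -0.0104, 0.1261]
wrist_force: [-1.2, -0.3, 6.0]
```

```bash

python3 -m jog '[[[0,0,0,0,0.4],[0,0,0,0,0.5],[0,0,0,0,0.5],[0,0,0,0,0.5],[0,0,0.2,0,0.5],[0,0,0.4,0,0.5],[0,0,0.6,0,0.5],[0,0,0.6,0,0.5]]]'|sed -n '2p;4p;6p'
python3 -m jog '[[[0,0,0.3,0,0.5],[0,0,0,0,0.5],[0,0,0,0,0.5],[0,0,0,0,0.5],[0,0,0,0,0.5]]]'|sed -n '2p'
python3 - <<'E'
from h import *
o=sensors.get_obs();im=camera('wrist');p,T=pose('wrist',o)
h=cv2.cvtColor(im,cv2.COLOR_BGR2HSV);c0=proj(p,T,(.463,-.0105,.148));print('exp knob px',c0.round(1),'exp flange',proj(p,T,(.463,-.0105,.123)).round(1))
x,y=map(int,c0)
for r in range(y-45,y+46,5): print(r,[int(v) for v in h[r,x-40:x+41:8,2]],h[r,x].tolist())
s0=cv2.imread('pics/scene0.png');s=camera('scene');ps,Ts=pose('scene')
# cup, jar, can, block shift: patch matching in scene
for n,(u,v,r) in {'cup':(275,271,9),'jar':(335,183,8),'can':(307,236,10),'block':(243,222,10)}.items():
    q=cv2.matchTemplate(s[v-25:v+25,u-25:u+25],s0[v-r:v+r,u-r:u+r],cv2.TM_CCOEFF_NORMED);_,mx,_,l=cv2.minMaxLoc(q);print(n,round(mx,2),l[0]+r-25,l[1]+r-25)
E
```

```text
ee_pos: [0.4624, -0.0103, 0.2168]
wrist_force: [0.8, -0.5, -0.1]
grasp_force: 0.0
ee_pos: [0.4622, -0.0103, 0.2292]
exp knob px [321.6 207. ] exp flange [321.6 197.9]
162 [229, 148, 146, 93, 184, 167, 188, 112, 177, 216, 72] [23, 34, 167]
167 [228, 133, 110, 173, 85, 99, 96, 192, 96, 206, 203] [17, 54, 99]
172 [145, 134, 112, 81, 87, 89, 101, 89, 99, 201, 214] [13, 117, 89]
177 [107, 133, 123, 85, 106, 108, 110, 101, 163, 210, 205] [13, 168, 108]
182 [82, 139, 92, 101, 106, 110, 106, 112, 152, 195, 167] [13, 167, 110]
187 [141, 138, 89, 102, 106, 108, 106, 110, 135, 201, 181] [14, 158, 108]
192 [128, 133, 100, 106, 99, 115, 125, 99, 114, 211, 203] [17, 142, 115]
197 [115, 132, 97, 76, 125, 228, 158, 95, 104, 205, 182] [18, 141, 228]
202 [112, 124, 88, 74, 228, 228, 228, 96, 122, 199, 195] [20, 134, 228]
207 [145, 152, 212, 73, 229, 228, 229, 98, 194, 207, 218] [18, 140, 228]
212 [204, 200, 204, 86, 202, 221, 219, 98, 211, 216, 221] [17, 145, 221]
217 [200, 202, 203, 193, 104, 163, 104, 205, 216, 210, 206] [15, 149, 163]
222 [206, 201, 201, 205, 204, 194, 217, 209, 210, 209, 219] [14, 154, 194]
227 [209, 206, 207, 214, 215, 209, 216, 213, 210, 212, 214] [14, 155, 209]
232 [213, 213, 208, 210, 214, 215, 211, 167, 119, 130, 192] [14, 153, 215]
237 [208, 208, 209, 208, 216, 210, 153, 114, 129, 138, 145] [14, 154, 210]
242 [171, 211, 211, 216, 219, 205, 119, 113, 141, 160, 129] [14, 153, 205]
247 [166, 210, 213, 216, 211, 132, 118, 118, 218, 222, 158] [14, 151, 132]
252 [163, 214, 216, 215, 219, 120, 112, 198, 220, 222, 167] [14, 147, 120]
cup 0.78 0 0
jar 1.0 0 0
can 1.0 0 0
block 0.83 0 -7
```

```bash
python3 -c "
from workcell import ticket
print(ticket.job_done())"
```

```text
the job is handed in; nothing more can be done
None
```

The job is handed in, with no verdict shown: the three tins are nested on the disc and the lid is on, all at the heights I expected; the cup, jar and can measured as unmoved. The sanding block's image check was unclear (a weak match, 7 pixels off), but the arm never went near it.

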